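# Free the wedged bracelet case from the deposit box

### The arm

A 6-joint arm with a two-finger parallel gripper is mounted at the origin on the work surface. World frame = base frame: x ahead of the robot, y to its left, z up, the work surface at z = 0. Lengths are in m, angles in rad, forces in N, time in s.
With the tool pointing down it reaches from about 0.3 to 0.775 m from the base axis. Payload 14.6 kg.
Tool frame: the origin (TCP) lies on the centre line of the jaws, within the pads' length; the fingertips stand 25 mm ahead of it and the grasp point (between the pads) lies 6 mm ahead of it (ctrl.tip_reach is the distance from the TCP to the fingertips, in m); z points along the fingers, y is the line along which they close (so a half turn about z gives the same grasp; the last joint's range is limited). The gripper opens to 94 mm and grips with 3 to 60 N. Pads are 16 mm wide; open, the fingers measure 119 mm over their backs; the gripper's body (75 mm by 177 mm) begins 78 mm behind the grasp point.
Start: joints at [-1.343, 0.3, 1.521, -0, 1.321, -0.067], TCP at [0.16, -0.526, 0.23] pointing down, gripper open.
Joint ranges: [-3.03, 3.03], [-0.79, 2.21], [0.23, 2.52], [-1.04, 4.18], [0, 3.07], [-2.55, 2.55]. Speed limits (rad/s): [2.22, 2.22, 2.57, 3.14, 3.14, 3.14].

### API

Orientations are given as [roll, pitch, yaw] about the fixed x, y, z axes, in that order (R = Rz(yaw) Ry(pitch) Rx(roll)).
In Python, from station import ctrl gives the robot as it stands. The module is installed in compiled form; this text tells all that it offers.
- The arm moves only by the tool apply_moves, never from a script. Its argument "deltas" is a list of rows, each a list of 7 numbers: the closure in counts, from 0 (fully open) to 255 (shut), then the shift along the world's x, y, z in cm, then the turn, a rotation vector about the world's x, y, z in rad. In form: [[jaw, tx, ty, tz, ax, ay, az], ...]. A call has 1 to 10 rows; each row shifts and turns the commanded pose from where the row before left it; what a row does not reach is not made up. A row lasts 1/10 s, in which the tool goes at most 50 mm and 8.59 degrees, less where a joint would pass 70% of its speed; a pose out of reach is approached as far as the arm can. A call with a gripper value outside its range is refused whole. The fingers move at their own pace and stop on an object; "grip_force" is the grip in N (left out, the last holds). Time passes only in rows, so rows that do not move let the fingers close. It gives the time, the measured TCP pose, the force, the opening and the grip force at its end, in the units of the state.
- ctrl.get_obs(): the state, without advancing time (a new reading comes with each control period).
- ctrl.camera(name): name is "side" or "top" or "wrist"; returns a dict with "img" (480x640x3 uint8, red, green, blue), "K" (3x3 intrinsics, pixels), "pose" (4x4, takes a point from camera to world coordinates); the wrist camera has in their place "hand_eye" (4x4, takes a point from camera to tool coordinates, whose origin is the TCP and whose axes are the flange's). Camera axes: x right, y up, looking along -z (the intrinsics and any distortion apply to the point x, -y, -z); pixel columns grow to the right and rows downward; lengths in m; the calibration is good to about 2 mm. A picture is of the moment at which its call begins: read the wrist's pose just before it. There is no depth.
- ctrl.hand_in(): hands the job in; it is judged then, once.
The state is a dict: "time_s": time; "qpos": joint angles; "joint_vel": joint speeds; "tau": joint torques, N m; "ee_pos": TCP position; "eef_rot": TCP orientation; "force": force on the tool from outside, world axes, zero at the start; "moment": the same for the moment, N m; "grip_width": finger opening in m; "grip_force": force on a finger pad.
Only numpy, scipy, OpenCV 4.12 (cv2) and the standard library are available. Lean on these libraries where they do the work, as an engineer would, in place of code of your own. Each camera call takes 0.05 s, during which the arm holds its last target. There are 200 camera calls.

### The job

The long red bracelet case is wedged diagonally in the open deposit box, its corners caught under the side lips and its far half under the fixed hood. Turn it square with the box, draw it along the box floor until it is wholly clear of the hood, and let go of it there, lying flat, so that you can take it again by its middle; then lift it out and lay it flat in the blue-lined presentation tray (notched half-way along for the fingers), fully down between its sides. Do not let the case fall, and leave the other things on the desk as they are.

Things in the scene. Friction and masses are not known exactly. Their poses are not given: they have to be found in the camera images.
- case_centre (a point): Centre (half-way up) of the loose red lacquered bracelet case, a closed bar 220 x 36 x 30 mm (length along its x, width along its y), plain flat sides, small brass plates at the corners of its top; 0.25 to 0.5 kg, evenly weighted, both ends alike. It starts flat on the box floor, its x turned about 0.67 rad (38 degrees) counter-clockwise from the box's x.
- case: The same case, origin under its centre. At the start its centre is 9 to 15 mm on the open side of the hood's front edge and two corners are under the lips: it can then be taken across its width 40 to 48 mm from its centre on the exposed half (fingers opened to about 56 mm pass between lip and hood), not at its middle.
- box_open (a point): Centre of the open part of the fixed grey steel deposit box, on its inner floor (3 mm above the desk). x runs along the box towards its hooded end, y across. The open part is inside 174 mm wide (y +-87) and 252 mm long (x +-126), walls 3 mm thick. An inward lip 14 mm wide runs along the top of both its sides: the mouth is 146 mm wide. The case is clear of the hood with its centre near x = 0.
- hood_edge (a point): Middle of the front edge of the box's fixed hood, on its top, 50 mm above the desk, 126 mm along x from the centre of the open part. The hood covers the next 200 mm of the box. Lips, walls and hood top are 47 mm above the inner floor, undersides of lips and hood 43 mm. The lid lies back on the hood (64 mm above the desk), held by a chrome clamp 80 mm high at the far end.
- tray_in (a point): Centre of the blue-lined inner floor of the fixed pale wood presentation tray, 6 mm above the desk. x runs along the tray, y across. Inside it is 232 mm long and 48 mm wide; walls 24 mm above the inner floor and 6 mm thick. Each long side has a thumb notch 54 mm wide at its middle (x +-27), open down to the floor, for the fingers.
- watch: Bystander: brass pocket watch, 48 mm across, 13 mm high; origin under its centre.
- ingot: Bystander: silver ingot 90 x 40 x 14 mm; origin under its centre; lies beyond the tray.
- loupe: Bystander: magnifying loupe, round 60 mm lens with a black handle out to 122 mm along its -x, 14 mm high; origin under the lens.
- ring_case: Bystander: green ring case 52 x 52 x 42 mm; origin under its centre; stands beyond the tray.
- key: Bystander: flat brass key 62 mm long, 4 mm thick; origin under its bow.
- pen: Bystander: blue pen 130 mm long, 10 mm thick; origin under its middle.
Things that resemble listed ones, but are neither listed nor needed, are in the scene too. Of the things that look like the case, the middle-sized one is meant.

How it is judged:
By the outcome, as a careful person would: the job done as asked, in the order asked, and still so for the second after the job is handed in, with the robot touching nothing.
It also fails if it takes over 69 s, if anything falls off the work surface, if the arm or the gripper's body presses on something with over 40 N, if the wrist force passes 120 N, or if a joint passes its speed limit or range.

## Working session

There is one attempt and no reset: what is moved stays moved. The work goes in short steps, Python scripts to look and compute and a tool call to move; the robot and the scene stay as the last step left them, time stands still between calls to the robot, and variables do not carry over. Pictures are saved under pics/ and viewed, at most 10 in all, crops included, and the job is handed in when it is done.

Besides the shell and the picture viewer there is one more tool, called after "Emit:" by a JSON object that holds its "api" and its "payload", one argument or row to a line. apply_moves: Moves the arm, as the interface text tells. Its arguments: {"type":"object","properties":{"deltas":{"type":"array"},"grip_force":{"type":"number"}},"required":["deltas"]}

```bash
mkdir -p pics; python3 - <<'E'
from station import ctrl
import cv2,numpy as np
o=ctrl.get_obs();print(o)
for n in("top","side"):
    c=ctrl.camera(n);cv2.imwrite(f"pics/{n}0.png",c["img"][:,:,::-1]);print(n,c["K"],c["pose"],[k for k in c])
    np.savez(f"{n}0.npz",**{k:c[k] for k in("img","K","pose")})
E
```

```text
{'time_s': 0.0, 'qpos': array([-1.34257486e+00,  3.00449484e-01,  1.52156822e+00, -1.51433944e-05,
        1.32069916e+00, -6.65721007e-02]), 'joint_vel': array([ 0.00053597, -0.00137031,  0.00055114, -0.000579  , -0.00056759,
       -0.00042216]), 'tau': array([ 3.25051100e-03, -5.31797647e+01, -3.52730727e+01,  7.08293659e-02,
        2.42868107e-02, -9.35314324e-05]), 'ee_pos': array([ 0.15975469, -0.52604769,  0.22990361]), 'eef_rot': array([-3.14046996e+00, -6.01500128e-05,  2.94797294e-01]), 'force': array([ 0.05653339,  0.46116546, -0.02962336]), 'moment': array([ 0.04130577, -0.03044438, -0.05121765]), 'grip_force': 0.0, 'grip_width': 0.09409212130952553}
top [[568.11713513   0.         310.38311858]
 [  0.         568.11713513 235.0345025 ]
 [  0.           0.           1.        ]] [[-2.56028358e-03  9.90485542e-01 -1.37593012e-01  2.94818355e-01]
 [-9.99897292e-01 -5.95411673e-04  1.43195787e-02  2.07900821e-02]
 [ 1.41014112e-02  1.37615542e-01  9.90385335e-01  1.42469161e+00]
 [ 0.00000000e+00  0.00000000e+00  0.00000000e+00  1.00000000e+00]] ['img', 'K', 'pose']
side [[470.32041918   0.         328.39291003]
 [  0.         470.32041918 237.40777618]
 [  0.           0.           1.        ]] [[-0.9980572   0.04598516 -0.04203793  0.44206396]
 [-0.06160001 -0.62715095  0.77645807  0.9087492 ]
 [ 0.00934142  0.7775391   0.6287652   0.81605175]
 [ 0.          0.          0.          1.        ]] ['img', 'K', 'pose']
```

View pics/top0.png

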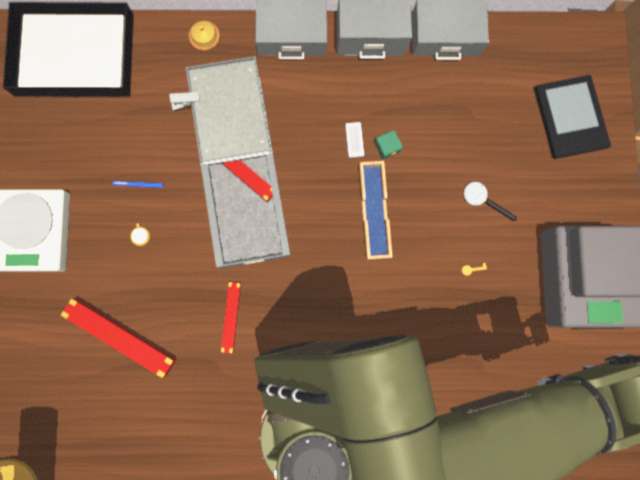

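View pics/side0.png

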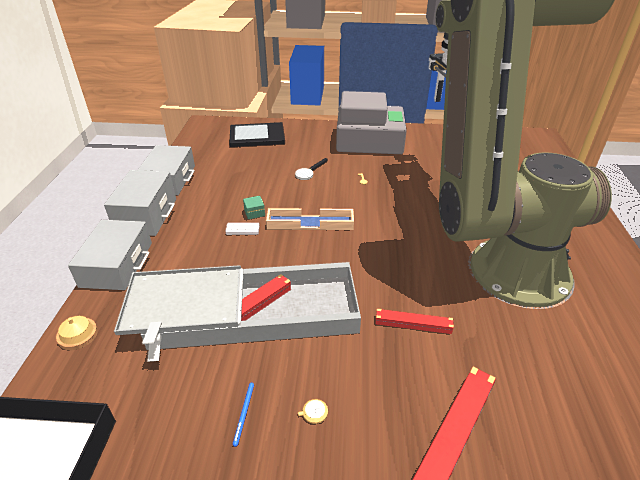

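The top picture shows the box from (187,60) to (289,266), with the hood edge at row about 158. The red case sits in it from (225,160) to (271,198), and the tray runs from (360,162) to (391,259). The other two red bars, at (230,317) and (117,337), are decoys. The side picture agrees with this.

```bash
cat > h.py <<'E'
import numpy as np,cv2
def ray(c,uv,z):
    K=c["K"];P=c["pose"];d=np.linalg.inv(K)@[uv[0],uv[1],1];d=P[:3,:3]@[d[0],-d[1],-d[2]]
    o=P[:3,3];return (o+d*(z-o[2])/d[2])
def redmask(img):
    h=cv2.cvtColor(img,cv2.COLOR_RGB2HSV);return (((h[...,0]<6)|(h[...,0]>174))&(h[...,1]>190)&(h[...,2]>120)).astype(np.uint8)
E
python3 - <<'E'
from h import *
np.set_printoptions(precision=4,suppress=True)
c=dict(np.load("top0.npz"));img=c["img"]
m=redmask(img);r=np.zeros_like(m);r[140:215,200:300]=m[140:215,200:300]
p=cv2.findNonZero(r)[:,0].astype(float);w=np.array([ray(c,x,.033)[:2] for x in p],np.float32)
print("red",len(p),cv2.boxPoints(cv2.minAreaRect(p.astype(np.float32))));print(cv2.minAreaRect(w),cv2.boxPoints(cv2.minAreaRect(w)))
h=cv2.cvtColor(img,cv2.COLOR_RGB2HSV)
b=((h[...,0]>100)&(h[...,0]<130)&(h[...,1]>90)).astype(np.uint8);b[:150]=0;b[270:]=0;b[:,:350]=0;b[:,400:]=0
p=cv2.findNonZero(b)[:,0];w=np.array([ray(c,x,.006)[:2] for x in p],np.float32)
print("blue",cv2.minAreaRect(w));print(cv2.boxPoints(cv2.minAreaRect(w)))
t=((h[...,0]>8)&(h[...,0]<25)&(h[...,1]>40)&(h[...,1]<150)&(h[...,2]>170)).astype(np.uint8);t[:150]=0;t[270:]=0;t[:,:350]=0;t[:,400:]=0
p=cv2.findNonZero(t)[:,0];w=np.array([ray(c,x,.03)[:2] for x in p],np.float32)
print("wood",cv2.minAreaRect(w));print(cv2.boxPoints(cv2.minAreaRect(w)))
for n,uv in dict(NL=(216,266),NR=(289,255),HL=(203,164),HR=(272,152)).items(): print(n,ray(c,uv,.05))
cv2.imwrite("pics/crop.png",cv2.resize(img[140:280,190:400,::-1],None,fx=3.8,fy=3.8,interpolation=cv2.INTER_CUBIC))
E
```

```text
red 572 [[224.7176 164.3294]
 [232.6235 155.1059]
 [274.3764 190.8941]
 [266.4706 200.1176]]
((0.6335124969482422, 0.15269868075847626), (0.13940460979938507, 0.030672479420900345), 49.064823150634766) [[0.5763 0.1101]
 [0.5994 0.09  ]
 [0.6908 0.1953]
 [0.6676 0.2154]]
blue ((0.5563511252403259, -0.16315916180610657), (0.22229382395744324, 0.04142267629504204), 3.617220878601074)
[[ 0.4441 -0.1495]
 [ 0.4467 -0.1908]
 [ 0.6686 -0.1768]
 [ 0.666  -0.1355]]
wood ((0.5664172172546387, -0.16357722878456116), (0.08559539914131165, 0.2768687605857849), 87.61970520019531)
[[ 0.4263 -0.2006]
 [ 0.703  -0.2121]
 [ 0.7065 -0.1266]
 [ 0.4299 -0.1151]]
NL [0.4103 0.2295 0.05  ]
NR [0.4369 0.053  0.05  ]
HL [0.6638 0.2668 0.05  ]
HR [0.6947 0.096  0.05  ]
```

View pics/crop.png

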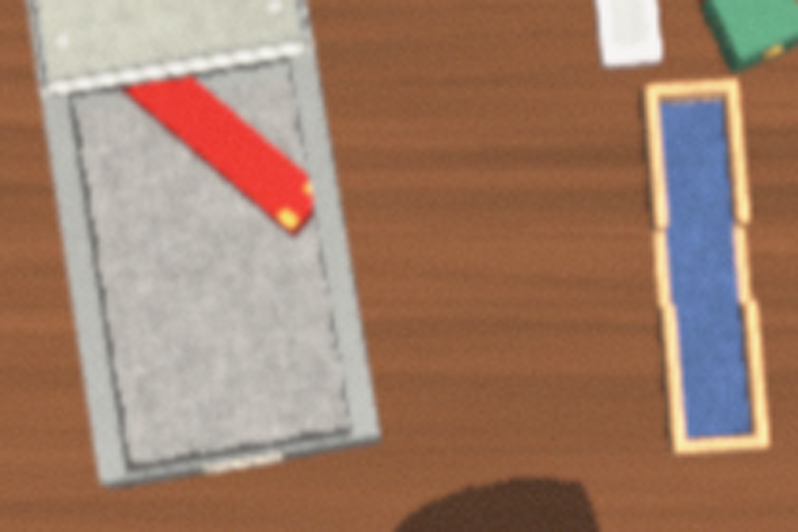

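The crop shows these outlines at 3.8 times scale, with origin at pixel (190,140):
- **Case:** near corner (297,235), long edges (297,235)-(127,87) and (313,180)-(185,73).
- **Tray rim:** corners (645,85), (740,80), (768,445) and (675,452).
- **Mouth:** (73,95), (292,58), (350,430) and (130,467).

```bash
python3 - <<'E'
from h import *
np.set_printoptions(precision=4,suppress=True)
c=dict(np.load("top0.npz"))
f=lambda x,y,z:ray(c,(190+(x+.5)/3.8-.5,140+(y+.5)/3.8-.5),z)[:2]
a=lambda d:np.arctan2(d[1],d[0])
T=np.array([f(645,85,.03),f(740,80,.03),f(768,445,.03),f(675,452,.03)])
print("tray",T.mean(0),a(T[0]-T[3]),a(T[1]-T[2]),np.linalg.norm(T[0]-T[3]),np.linalg.norm(T[0]-T[1]))
M=np.array([f(73,95,.05),f(292,58,.05),f(350,430,.05),f(130,467,.05)])
print("mouth",M,M.mean(0),a(M[0]-M[3]),a(M[1]-M[2]),np.linalg.norm(M[0]-M[3]),np.linalg.norm(M[0]-M[1]),a(M[0]-M[1])-np.pi/2)
O=np.array([f(50,95,.05),f(303,48,.05),f(380,437,.05),f(103,485,.05)])
print("outer",O,O.mean(0),a(O[0]-O[3]),a(O[1]-O[2]),np.linalg.norm(O[0]-O[3]),np.linalg.norm(O[1]-O[2]),np.linalg.norm(O[2]-O[3]))
e=[f(297,235,.033),f(127,87,.033),f(313,180,.033),f(185,73,.033)]
print("case",e,a(e[1]-e[0]),a(e[3]-e[2]))
d=e[1]-e[0];d/=np.linalg.norm(d);n=np.array([-d[1],d[0]]);print("width",n@(e[2]-e[0]))
print("centre from left edge", e[0]+.11*d-.018*n)
E
```

```text
tray [ 0.5543 -0.1626] 0.06509782261113409 0.05418116287961653 0.2455291837179284 0.06346841242872471
mouth [[0.6622 0.2523]
 [0.6873 0.1097]
 [0.4423 0.0707]
 [0.4187 0.2107]] [0.5526 0.1608] 0.16916624607452507 0.15802530068462803 0.24701587625270302 0.14474620549610728 0.17409033739808488
outer [[0.6622 0.2672]
 [0.694  0.1026]
 [0.4377 0.0515]
 [0.4072 0.2276]] [0.5503 0.1622] 0.15417141874286255 0.1967593170020826 0.2579987107458914 0.2613292831499243 0.17876702162361677
case [array([0.5726, 0.1066]), array([0.6722, 0.2196]), array([0.6095, 0.0963]), array([0.6818, 0.1815])] 0.8487047334601102 0.866753688411475
width -0.034410802730482505
centre from left edge [0.6589 0.1772]
```

Emit:
{"api": "apply_moves", "payload": {
  "deltas": [
    [0, 2.3, 3.3, 0, 0, 0, 0.027],
    [0, 2.3, 3.3, 0, 0, 0, 0.027],
    [0, 2.3, 3.3, 0, 0, 0, 0.027],
    [0, 2.3, 3.3, 0, 0, 0, 0.027],
    [0, 2.3, 3.3, 0, 0, 0, 0.027],
    [0, 2.3, 3.3, 0, 0, 0, 0.027],
    [0, 2.3, 3.3, 0, 0, 0, 0.027],
    [0, 2.3, 3.3, 0, 0, 0, 0.027],
    [0, 2.3, 3.3, 0, 0, 0, 0.027],
    [0, 2.3, 3.3, 0, 0, 0, 0.027]
  ],
  "grip_force": 25
}}

```text
time_s: 1.1
ee_pos: [0.3904, -0.1947, 0.2304]
eef_rot: [-3.141, 0.0, 0.566]
force: [0.0, -1.0, -0.7]
grip_width: 0.0942
grip_force: 0.0
```

Emit:
{"api": "apply_moves", "payload": {
  "deltas": [
    [0, 2.3, 3.3, 0, 0, 0, 0.027],
    [0, 2.3, 3.3, 0, 0, 0, 0.027],
    [0, 2.3, 3.3, 0, 0, 0, 0.027],
    [0, 2.3, 3.3, 0, 0, 0, 0.027],
    [0, 2.3, 3.3, 0, 0, 0, 0.027],
    [0, 2.3, 3.3, 0, 0, 0, 0.027],
    [0, 2.3, 3.3, 0, 0, 0, 0.027],
    [0, 2.3, 3.3, 0, 0, 0, 0.027],
    [0, 2.3, 3.3, 0, 0, 0, 0.027],
    [0, 2.3, 3.3, 0, 0, 0, 0.027]
  ]
}}

```text
time_s: 2.1
ee_pos: [0.6204, 0.1353, 0.23]
eef_rot: [-3.141, 0.001, 0.836]
force: [-0.8, 0.0, 1.0]
grip_width: 0.094
grip_force: 0.0
```

Emit:
{"api": "apply_moves", "payload": {
  "deltas": [
    [60, 0, 0, 0, 0, 0, 0],
    [100, 0, 0, 0, 0, 0, 0],
    [100, 0, 0, 0, 0, 0, 0]
  ]
}}

```text
time_s: 2.4
ee_pos: [0.6194, 0.1329, 0.2304]
eef_rot: [-3.141, 0.0, 0.834]
force: [0.1, 0.0, 1.1]
grip_width: 0.0734
grip_force: 0.0
```

```bash
cat >> h.py <<'E'
from scipy.spatial.transform import Rotation as R
def wrist(name):
    from station import ctrl
    o=ctrl.get_obs();c=ctrl.camera("wrist");T=np.eye(4);T[:3,:3]=R.from_euler("xyz",o["eef_rot"]).as_matrix();T[:3,3]=o["ee_pos"]
    c["pose"]=T@c["hand_eye"];cv2.imwrite(f"pics/{name}.png",c["img"][:,:,::-1])
    np.savez(name+".npz",img=c["img"],K=c["K"],pose=c["pose"]);return o,c
E
python3 - <<'E'
from h import *
np.set_printoptions(precision=4,suppress=True)
o,c=wrist("w1");print(o["time_s"],o["ee_pos"],o["eef_rot"],o["grip_width"],c["K"],c["hand_eye"])
m=redmask(c["img"]);n,l,s,_=cv2.connectedComponentsWithStats(m);print(s)
E
```

```text
2.4 [0.6194 0.1329 0.2304] [-3.1414  0.0004  0.8339] 0.07344437696723705 [[432.7861   0.     323.3476]
 [  0.     432.7861 237.8914]
 [  0.       0.       1.    ]] [[ 0.0005  0.9615  0.2748  0.0805]
 [ 1.     -0.0007  0.0007 -0.0004]
 [ 0.0008  0.2748 -0.9615 -0.1534]
 [ 0.      0.      0.      1.    ]]
[[     0      0    640    480 300445]
 [   294     94     48    173   6221]
 [    45    333     47     24    531]
 [    93    350      3      3      3]]
```

View pics/w1.png

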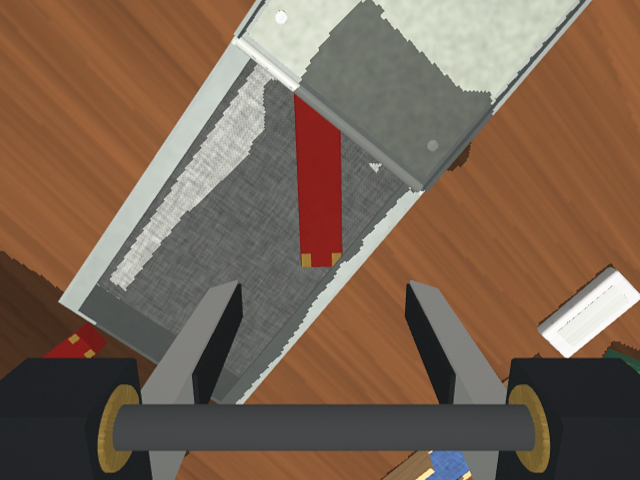

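The wrist picture shows the case from under the hood at (295,95)-(340,130) down to its near end at (301..341, 266). The hood edge runs (237,40)-(425,190), and the lips' outer corners are at (62,302) and (237,402).

```bash
python3 - <<'E'
from h import *
np.set_printoptions(precision=4,suppress=True)
c=dict(np.load("w1.npz"));a=lambda d:np.arctan2(d[1],d[0])
m=redmask(c["img"])
L=[];Rr=[]
for v in range(140,250,5):
    x=np.flatnonzero(m[v,280:360])+280;L.append(ray(c,(x[0]-.5,v),.033)[:2]);Rr.append(ray(c,(x[-1]+.5,v),.033)[:2])
def fit(P):
    P=np.array(P);q=cv2.fitLine(P.astype(np.float32),cv2.DIST_HUBER,0,.01,.01).ravel();d=q[:2]*np.sign(q[0]);return d,q[2:]
dl,pl=fit(L);dr,pr=fit(Rr);print("yaw",a(dl),a(dr))
d=(dl+dr);d/=np.linalg.norm(d);n=np.array([-d[1],d[0]]);print("width",n@(pl-pr))
E=ray(c,(321,266.5),.033)[:2];mid=(pl+pr)/2;C=mid+d*(d@(E-mid)+.11);print("end",E,"C",C,"grasp",C-.044*d)
for z,P in ((.05,[(237,40),(425,190),(237,402),(62,302)]),):
    Q=np.array([ray(c,p,z)[:2] for p in P]);print(Q,"hood mid",Q[:2].mean(0),"cen",Q.mean(0),a(Q[0]-Q[3]),a(Q[1]-Q[2]),np.linalg.norm(Q[0]-Q[3]),np.linalg.norm(Q[0]-Q[1]),np.linalg.norm(Q[2]-Q[3]))
E
```

```text
yaw 0.8589742 0.85722864
width 0.034474317
end [0.5869 0.1011] C [0.6589 0.1843] grasp [0.6301 0.151 ]
[[0.6616 0.2716]
 [0.6934 0.0979]
 [0.4481 0.0606]
 [0.409  0.2279]] hood mid [0.6775 0.1848] cen [0.553  0.1645] 0.1711346193395732 0.15079153112329724 0.256281885118612 0.17656999193014125 0.17180708287015434
```

Emit:
{"api": "apply_moves", "payload": {
  "deltas": [
    [103, 1.1, 1.7, 0, 0, 0, 0.012],
    [103, 0, 0, -4, 0, 0, 0],
    [103, 0, 0, -4, 0, 0, 0],
    [103, 0, 0, -1.8, 0, 0, 0],
    [103, 0, 0, 0, 0, 0, 0],
    [103, 0, 0, 0, 0, 0, 0]
  ]
}}

```text
time_s: 3.05
ee_pos: [0.6311, 0.1502, 0.1338]
eef_rot: [3.141, -0.001, 0.846]
force: [0.1, 0.0, 1.4]
grip_width: 0.0559
grip_force: 0.0
```

```bash
python3 - <<'E'
from h import *
o,c=wrist("w2");print(o["ee_pos"],o["eef_rot"],o["grip_width"])
E
```

```text
[0.63112335 0.15015702 0.13382669] [ 3.14077019e+00 -1.00943462e-03  8.45942764e-01] 0.055908396552196385
```

View pics/w2.png

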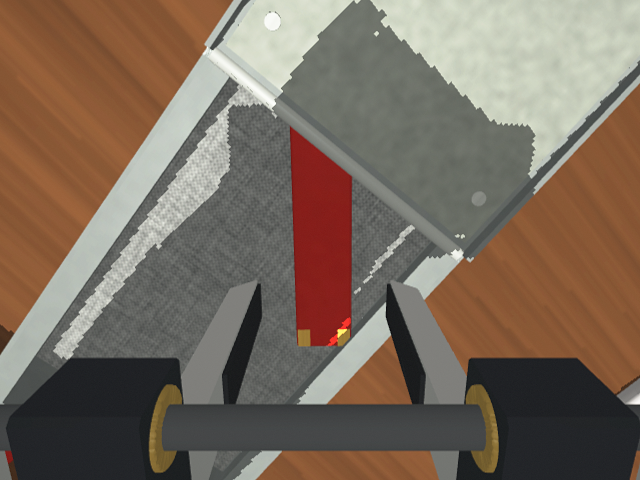

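The fingertips, inner edges at columns 261 and 387, straddle the case (297-352) evenly and clear the lip and the hood edge. Going down.

Emit:
{"api": "apply_moves", "payload": {
  "deltas": [
    [103, 0, 0, -4, 0, 0, 0],
    [103, 0, 0, -3, 0, 0, 0],
    [103, 0, 0, -2, 0, 0, 0],
    [103, 0, 0, -1.1, 0, 0, 0],
    [103, 0, 0, 0, 0, 0, 0]
  ]
}}

```text
time_s: 3.6
ee_pos: [0.6308, 0.1506, 0.0315]
eef_rot: [-3.141, 0.0, 0.847]
force: [0.9, -0.9, 0.7]
grip_width: 0.0563
grip_force: 0.0
```

Emit:
{"api": "apply_moves", "payload": {
  "deltas": [
    [180, 0, 0, 0, 0, 0, 0],
    [180, 0, 0, 0, 0, 0, 0],
    [180, 0, 0, 0, 0, 0, 0],
    [180, 0, 0, 0, 0, 0, 0],
    [180, 0, 0, 0, 0, 0, 0]
  ],
  "grip_force": 25
}}

```text
time_s: 4.1
ee_pos: [0.6314, 0.1509, 0.0327]
eef_rot: [3.14, -0.001, 0.847]
force: [-1.4, -1.0, 6.4]
grip_width: 0.0359
grip_force: 25.0
```

Emit:
{"api": "apply_moves", "payload": {
  "deltas": [
    [180, 0, 0, 0, 0, 0, -0.045],
    [180, 0, 0, 0, 0, 0, -0.045],
    [180, 0, 0.1, 0, 0, 0, -0.05],
    [180, 0, 0.2, 0, 0, 0, -0.05],
    [180, 0, 0.2, 0, 0, 0, -0.05],
    [180, 0, 0.2, 0, 0, 0, -0.05],
    [180, 0, 0.2, 0, 0, 0, -0.05]
  ]
}}

```text
time_s: 4.8
ee_pos: [0.6313, 0.1599, 0.0327]
eef_rot: [3.141, -0.002, 0.505]
force: [-2.0, 0.6, 6.4]
grip_width: 0.0357
grip_force: 25.0
```

Emit:
{"api": "apply_moves", "payload": {
  "deltas": [
    [180, -0.1, 0.2, 0, 0, 0, -0.05],
    [180, -0.1, 0.2, 0, 0, 0, -0.05],
    [180, -0.1, 0.3, 0, 0, 0, -0.05],
    [180, -0.1, 0.3, 0, 0, 0, -0.05],
    [180, 0, 0.3, 0, 0, 0, -0.05],
    [180, 0, 0.3, 0, 0, 0, -0.05],
    [180, 0, 0, 0, 0, 0, -0.045],
    [180, 0, 0, 0, 0, 0, 0]
  ]
}}

```text
time_s: 5.6
ee_pos: [0.6275, 0.1763, 0.0327]
eef_rot: [-3.141, -0.002, 0.161]
force: [-0.8, 1.5, 5.2]
grip_width: 0.0361
grip_force: 24.9
```

Emit:
{"api": "apply_moves", "payload": {
  "deltas": [
    [180, -0.6, -0.1, 0, 0, 0, 0],
    [180, -1.2, -0.2, 0, 0, 0, 0],
    [180, -1.4, -0.2, 0, 0, 0, 0],
    [180, -1.4, -0.25, 0, 0, 0, 0],
    [180, -1.4, -0.25, 0, 0, 0, 0],
    [180, -1.4, -0.25, 0, 0, 0, 0],
    [180, -1.4, -0.25, 0, 0, 0, 0],
    [180, -1.4, -0.2, 0, 0, 0, 0],
    [180, -1.2, -0.2, 0, 0, 0, 0],
    [180, -0.5, -0.1, 0, 0, 0, 0]
  ]
}}

```text
time_s: 6.6
ee_pos: [0.5081, 0.1558, 0.0327]
eef_rot: [-3.141, -0.004, 0.162]
force: [5.1, 0.7, 5.2]
grip_width: 0.0362
grip_force: 25.0
```

Emit:
{"api": "apply_moves", "payload": {
  "deltas": [
    [180, 0, 0, 0, 0, 0, 0],
    [103, 0, 0, 0, 0, 0, 0],
    [103, 0, 0, 0, 0, 0, 0],
    [103, 0, 0, 0, 0, 0, 0],
    [103, 0, 0, 0, 0, 0, 0]
  ]
}}

```text
time_s: 7.1
ee_pos: [0.5076, 0.1557, 0.0313]
eef_rot: [3.142, 0.0, 0.162]
force: [-0.4, -0.3, -0.5]
grip_width: 0.0561
grip_force: 0.0
```

Emit:
{"api": "apply_moves", "payload": {
  "deltas": [
    [103, 0, 0, 2, 0, 0, 0],
    [103, 0, 0, 4, 0, 0, 0],
    [103, 0, 0, 4, 0, 0, 0],
    [103, 0, 0, 4, 0, 0, 0],
    [103, 0, 0, 2, 0, 0, 0],
    [103, 0, 0, 0, 0, 0, 0],
    [103, 0, 0, 0, 0, 0, 0]
  ]
}}

```text
time_s: 7.8
ee_pos: [0.5075, 0.1557, 0.1907]
eef_rot: [3.142, 0.001, 0.162]
force: [0.6, 0.5, -0.8]
grip_width: 0.056
grip_force: 0.0
```

```bash
python3 - <<'E'
from h import *
o,c=wrist("w3");print(o["time_s"],o["ee_pos"],o["eef_rot"],o["grip_width"])
E
```

```text
7.8 [0.50751278 0.15567669 0.19065091] [3.14154853e+00 7.07673571e-04 1.61813089e-01] 0.055997692273224854
```

View pics/w3.png

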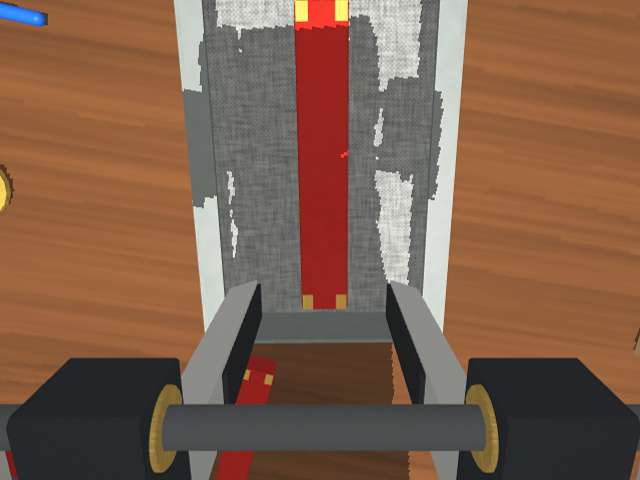

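The case lies square in the box, clear of the hood. Its near end is at row 308 (columns 302-347) and its far plates at rows 0-22. Next I find its middle.

```bash
python3 - <<'E'
from h import *
np.set_printoptions(precision=4,suppress=True)
c=dict(np.load("w3.npz"));m=redmask(c["img"]);a=lambda d:np.arctan2(d[1],d[0])
L=[];Q=[]
for v in range(40,290,5):
    x=np.flatnonzero(m[v,280:370])+280;L.append(ray(c,(x[0]-.5,v),.033)[:2]);Q.append(ray(c,(x[-1]+.5,v),.033)[:2])
def fit(P):
    q=cv2.fitLine(np.float32(P),cv2.DIST_HUBER,0,.01,.01).ravel();return q[:2]*np.sign(q[0]),q[2:]
dl,pl=fit(L);dr,pr=fit(Q);d=dl+dr;d/=np.linalg.norm(d);n=np.array([-d[1],d[0]])
E=ray(c,(324,308.5),.033)[:2];F=ray(c,(322,-.5),.033)[:2];mid=(pl+pr)/2
print("yaw",a(dl),a(dr),"w",n@(pl-pr),"E",E,"F row0",F,np.linalg.norm(F-E),"C",mid+d*(d@(E-mid)+.11))
E
```

```text
yaw 0.17326528 0.17167851 w 0.034810744 E [0.4417 0.1451] F row0 [0.6564 0.1816] 0.21772953910769988 C [0.5501 0.1639]
```

Emit:
{"api": "apply_moves", "payload": {
  "deltas": [
    [103, 2.2, 0.4, 0, 0, 0, 0.005],
    [103, 2.1, 0.4, 0, 0, 0, 0],
    [103, 0, 0, -4, 0, 0, 0],
    [103, 0, 0, -4, 0, 0, 0],
    [103, 0, 0, -4, 0, 0, 0],
    [103, 0, 0, -2, 0, 0, 0],
    [103, 0, 0, -1.9, 0, 0, 0],
    [103, 0, 0, 0, 0, 0, 0]
  ]
}}

```text
time_s: 8.65
ee_pos: [0.5499, 0.1635, 0.0295]
eef_rot: [3.141, 0.003, 0.167]
force: [0.7, 0.2, 1.0]
grip_width: 0.0559
grip_force: 0.0
```

Emit:
{"api": "apply_moves", "payload": {
  "deltas": [
    [180, 0, 0, 0, 0, 0, 0],
    [180, 0, 0, 0, 0, 0, 0],
    [180, 0, 0, 0, 0, 0, 0],
    [180, 0, 0, 0, 0, 0, 0],
    [180, 0, 0, 0, 0, 0, 0]
  ],
  "grip_force": 40
}}

```text
time_s: 9.15
ee_pos: [0.5506, 0.1637, 0.0322]
eef_rot: [-3.142, 0.001, 0.167]
force: [-1.2, -0.0, -3.3]
grip_width: 0.036
grip_force: 40.0
```

Emit:
{"api": "apply_moves", "payload": {
  "deltas": [
    [180, 0, 0, 0.5, 0, 0, 0],
    [180, 0, 0, 1, 0, 0, 0],
    [180, 0, 0, 2, 0, 0, 0],
    [180, 0, 0, 3, 0, 0, 0],
    [180, 0, 0, 3, 0, 0, 0],
    [180, 0, 0, 3, 0, 0, 0],
    [180, 0, 0, 2.5, 0, 0, 0],
    [180, 0, 0, 1, 0, 0, 0],
    [180, 0, 0, 0, 0, 0, 0]
  ]
}}

```text
time_s: 10.05
ee_pos: [0.5511, 0.1638, 0.1939]
eef_rot: [-3.141, -0.003, 0.167]
force: [0.6, -0.7, -3.2]
grip_width: 0.0359
grip_force: 40.0
```

Emit:
{"api": "apply_moves", "payload": {
  "deltas": [
    [180, 0, -1.5, 0, 0, 0, 0],
    [180, 0, -3, 0, 0, 0, -0.01],
    [180, 0, -3.5, 0, 0, 0, -0.01],
    [180, 0, -3.5, 0, 0, 0, -0.02],
    [180, 0, -3.5, 0, 0, 0, -0.02],
    [180, 0, -3.5, 0, 0, 0, -0.02],
    [180, 0, -3.5, 0, 0, 0, -0.02],
    [180, 0, -2, 0, 0, 0, -0.007],
    [180, 0, -1, 0, 0, 0, 0],
    [180, 0, 0, 0, 0, 0, 0]
  ]
}}

```text
time_s: 11.05
ee_pos: [0.5503, -0.0873, 0.1914]
eef_rot: [-3.141, 0.002, 0.058]
force: [-0.1, 0.6, -2.2]
grip_width: 0.036
grip_force: 40.0
```

Emit:
{"api": "apply_moves", "payload": {
  "deltas": [
    [180, 0, 0, 0, 0, 0, 0],
    [180, 0, 0, 0, 0, 0, 0]
  ]
}}

```text
time_s: 11.25
ee_pos: [0.5507, -0.0853, 0.1922]
eef_rot: [-3.141, 0.0, 0.061]
force: [-0.3, 0.6, -2.4]
grip_width: 0.0355
grip_force: 40.0
```

```bash
python3 - <<'E'
from h import *
o,c=wrist("w4");print(o["time_s"],o["ee_pos"],o["eef_rot"],o["grip_width"])
E
```

```text
11.25 [ 0.55073852 -0.08531451  0.19221628] [-3.14133207e+00  3.76253599e-04  6.10087835e-02] 0.035514203044540504
```

View pics/w4.png

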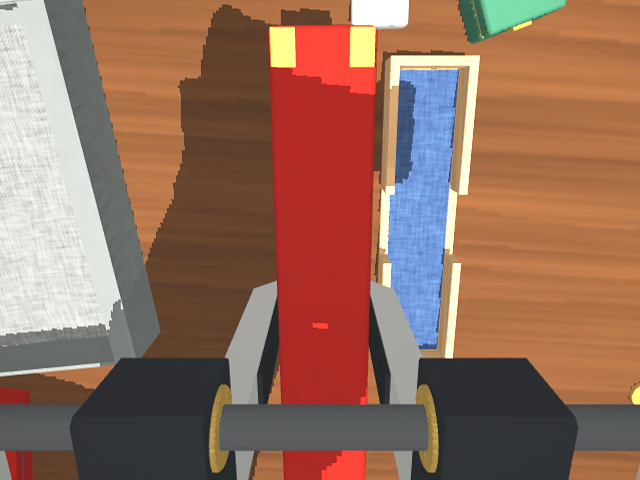

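The tray is seen with its far rim at row 56 (columns 390-479), its far floor edge at row 69, its right floor edge from (458,70) to (438,347), and the notch between rows 193 and 262. The case is held level at columns 270-376.

```bash
python3 - <<'E'
from h import *
np.set_printoptions(precision=4,suppress=True)
c=dict(np.load("w4.npz"));h=cv2.cvtColor(c["img"],cv2.COLOR_RGB2HSV);a=lambda d:np.arctan2(d[1],d[0])
b=((h[...,0]>95)&(h[...,0]<130)&(h[...,1]>80));b[:,:380]=0;b[:,480:]=0;b[350:]=0
Q=[]
for v in list(range(80,185,4))+list(range(270,340,4)):
    Q.append(ray(c,(np.flatnonzero(b[v])[-1]+.5,v),.006)[:2])
q=cv2.fitLine(np.float32(Q),cv2.DIST_HUBER,0,.01,.01).ravel();d=q[:2]*np.sign(q[0]);p=q[2:];n=np.array([-d[1],d[0]])
rows=[np.flatnonzero(b[:,u])[0] for u in range(420,455,3)];r=np.median(rows)
Fr=ray(c,(440,r-.5),.006)[:2]
print("yaw",a(d),"far row",r,Fr, "C from far", p+d*(d@(Fr-p)-.116)+.024*n)
# rim: outer far corners, notch ends on right wall top outer
P=[ray(c,x,.03)[:2] for x in [(391,57),(479,56),(467,194),(460,263)]]
print(P,"rim width",np.linalg.norm(P[0]-P[1]),"notch w",np.linalg.norm(P[2]-P[3]))
nm=(P[2]+P[3])/2;print("C from notch",p+d*(d@(nm-p))+.024*n,"C from rim far",(P[0]+P[1])/2-d*.122)
# held case: far end & sides, top z = tcp.z-.032+.033
z=.1922-.0322+.033;m=redmask(c["img"])
L=[];S=[]
for v in range(80,270,5):
    x=np.flatnonzero(m[v,250:390])+250;L.append(ray(c,(x[0]-.5,v),z)[:2]);S.append(ray(c,(x[-1]+.5,v),z)[:2])
f=lambda P:cv2.fitLine(np.float32(P),cv2.DIST_HUBER,0,.01,.01).ravel()
l=f(L);s=f(S);d1=l[:2]*np.sign(l[0]);d2=s[:2]*np.sign(s[0]);mid=(l[2:]+s[2:])/2;E=ray(c,(322,26),z)[:2];d=(d1+d2)/np.linalg.norm(d1+d2)
print("case yaw",a(d1),a(d2),"C",mid+d*(d@(E-mid)-.11),"w",abs(np.cross(d,l[2:]-s[2:])))
E
```

```text
yaw 0.062697455 far row 70.0 [ 0.6671 -0.1632] C from far [ 0.5507 -0.1597]
[array([ 0.6704, -0.1232]), array([ 0.6747, -0.1825]), array([ 0.5805, -0.1888]), array([ 0.5268, -0.1917])] rim width 0.059506769794275716 notch w 0.053790459886052584
C from notch [ 0.5517 -0.1597] C from rim far [ 0.5508 -0.1605]
case yaw 0.06571549 0.06191027 C [ 0.5481 -0.085 ] w 0.035112627<stdin>:23: DeprecationWarning: Arrays of 2-dimensional vectors are deprecated. Use arrays of 3-dimensional vectors instead. (deprecated in NumPy 2.0)
```

Emit:
{"api": "apply_moves", "payload": {
  "deltas": [
    [180, 0.1, -1.5, 0, 0, 0, 0],
    [180, 0.2, -2, 0, 0, 0, 0],
    [180, 0, -2, 0, 0, 0, 0],
    [180, 0, -1.5, 0, 0, 0, 0],
    [180, 0, -0.5, -2, 0, 0, 0],
    [180, 0, 0, -3, 0, 0, 0],
    [180, 0, 0, -3, 0, 0, 0],
    [180, 0, 0, -1.8, 0, 0, 0],
    [180, 0, 0, 0, 0, 0, 0],
    [180, 0, 0, 0, 0, 0, 0]
  ]
}}

```text
time_s: 12.3
ee_pos: [0.5541, -0.1615, 0.0951]
eef_rot: [3.141, -0.0, 0.06]
force: [-0.1, 0.2, -3.0]
grip_width: 0.0354
grip_force: 40.0
```

```bash
python3 - <<'E'
from h import *
from station import ctrl
o,c=wrist("w5");print(o["time_s"],o["ee_pos"],o["eef_rot"],o["grip_width"])
E
```

```text
12.3 [ 0.5540983  -0.16151079  0.0951236 ] [ 3.14143277e+00 -4.11056507e-04  5.98851923e-02] 0.035423979612515706
```

View pics/w5.png

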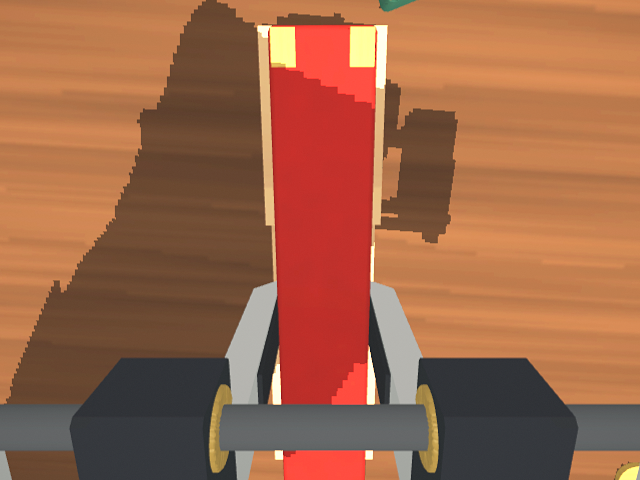

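The rim (columns 257-387 at row 26, 266-382 at row 220) is centred on the case (270-376). I check the position along the tray before lowering.

```bash
python3 - <<'E'
from h import *
np.set_printoptions(precision=4,suppress=True)
c=dict(np.load("w5.npz"));d=np.array([np.cos(.062),np.sin(.062)]);n=np.array([-d[1],d[0]])
t=np.array([.5541,-.1615])
for nm,uv,z in [("rimFL",(257,26),.03),("rimFR",(387,26),.03),("notchL",(266,225),.03),("notchR",(382,225),.03),("caseL",(270,27),.0959),("caseR",(376,27),.0959)]:
    p=ray(c,uv,z)[:2]-t;print(nm,p@d,p@n)
E
```

```text
rimFL 0.11916756179396713 0.030891863945743964
rimFR 0.11905771450683986 -0.028998423041454884
notchL 0.02460087261676694 0.030349200594972713
notchR 0.024516469594289454 -0.03006405559193064
caseL 0.10709244926737371 0.017452929629458682
caseR 0.10702992007329563 -0.01667503638915998
```

Emit:
{"api": "apply_moves", "payload": {
  "deltas": [
    [180, 0, 0, -1.5, 0, 0, 0],
    [180, 0, 0, -1.5, 0, 0, 0],
    [180, 0, 0, -1, 0, 0, 0],
    [180, 0, 0, -0.6, 0, 0, 0],
    [180, 0, 0, -0.5, 0, 0, 0],
    [180, 0, 0, -0.4, 0, 0, 0],
    [180, 0, 0, -0.2, 0, 0, 0],
    [180, 0, 0, 0, 0, 0, 0],
    [180, 0, 0, 0, 0, 0, 0]
  ]
}}

```text
time_s: 13.25
ee_pos: [0.5539, -0.1613, 0.0377]
eef_rot: [3.141, -0.0, 0.06]
force: [-0.5, 0.7, -2.4]
grip_width: 0.0356
grip_force: 40.0
```

Emit:
{"api": "apply_moves", "payload": {
  "deltas": [
    [180, 0, 0, -0.1, 0, 0, 0],
    [180, 0, 0, -0.1, 0, 0, 0],
    [180, 0, 0, -0.1, 0, 0, 0],
    [180, 0, 0, 0, 0, 0, 0],
    [180, 0, 0, 0, 0, 0, 0]
  ]
}}

```text
time_s: 13.75
ee_pos: [0.5539, -0.1613, 0.035]
eef_rot: [3.141, -0.0, 0.06]
force: [-3.0, 1.5, 5.7]
grip_width: 0.0359
grip_force: 40.0
```

The case is touching the tray floor (the force reversed), so I release and back off.

Emit:
{"api": "apply_moves", "payload": {
  "deltas": [
    [150, 0, 0, 0, 0, 0, 0],
    [120, 0, 0, 0, 0, 0, 0],
    [103, 0, 0, 0, 0, 0, 0],
    [103, 0, 0, 0, 0, 0, 0],
    [103, 0, 0, 1, 0, 0, 0],
    [103, 0, 0, 3, 0, 0, 0],
    [103, 0, 0, 4, 0, 0, 0],
    [103, 0, 0, 4, 0, 0, 0],
    [103, 0, 0, 4, 0, 0, 0],
    [103, 0, 0, 3, 0, 0, 0]
  ]
}}

```text
time_s: 14.75
ee_pos: [0.5539, -0.1613, 0.2281]
eef_rot: [3.14, -0.003, 0.06]
force: [0.2, 0.2, -0.5]
grip_width: 0.056
grip_force: 0.0
```

Emit:
{"api": "apply_moves", "payload": {
  "deltas": [
    [103, -3, 0, 0, 0, 0, 0],
    [103, -4, 0, 0, 0, 0, 0],
    [103, -4, 0, 0, 0, 0, 0],
    [103, -3, 0, 0, 0, 0, 0],
    [103, 0, 0, 0, 0, 0, 0],
    [103, 0, 0, 0, 0, 0, 0]
  ]
}}

```text
time_s: 15.35
ee_pos: [0.4141, -0.1615, 0.2255]
eef_rot: [3.141, -0.002, 0.059]
force: [0.4, -0.2, 0.8]
grip_width: 0.056
grip_force: 0.0
```

```bash
python3 - <<'E'
from h import *
from station import ctrl
o,c=wrist("w6");print(o["time_s"],o["ee_pos"],o["force"],o["grip_width"])
s=ctrl.camera("side")["img"]
w=c["img"];out=np.hstack([cv2.resize(w,(400,300)),cv2.resize(s[170:290,200:360],(400,300),interpolation=cv2.INTER_CUBIC)])
cv2.imwrite("pics/fin.png",out[:,:,::-1])
E
```

```text
15.35 [ 0.41406295 -0.1614543   0.22546799] [ 0.39235804 -0.19573476  0.78822029] 0.056048513331724545
```

View pics/fin.png

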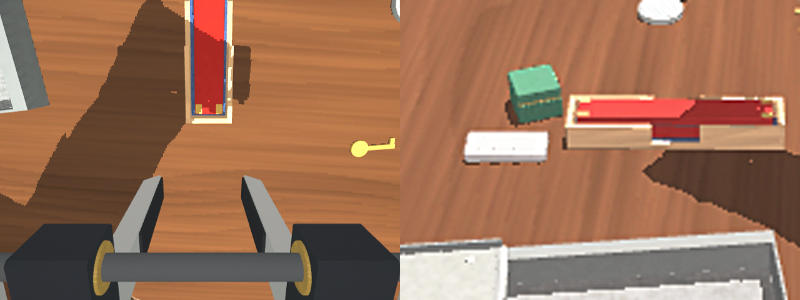

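The case lies flat and fully down in the tray. In the left half it spans columns 192-228 between the walls; in the right half it shows from (575,108) to (775,112). The gripper is clear and the other things stand where they were.

```bash
python3 -c "
from station import ctrl;print(ctrl.hand_in())"
```

```text
the job is handed in; nothing more can be done
None
```

The case was squared with the box, drawn clear of the hood, let go and retaken by its middle, and now lies flat in the tray between its sides; I handed the job in at about 15 s.

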